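# Tap the illustration panel home in the copy hood and lock it

## Robot

A 6-joint arm with a two-finger parallel gripper is mounted at the origin on the work surface. World frame = base frame: x ahead of the robot, y to its left, z up, the work surface at z = 0. Lengths are in m, angles in degrees, forces in N, time in s.
With the tool pointing down it reaches from about 0.4 to 0.825 m from the base axis. Payload 7 kg.
Tool frame: the origin (TCP) lies on the centre line of the jaws, within the pads' length; the fingertips stand 22 mm ahead of it and the grasp point (between the pads) lies 3 mm ahead of it; z points along the fingers, y is the line along which they close (so a half turn about z gives the same grasp; the last joint's range is limited). The gripper opens to 88 mm and grips with 3 to 60 N. Pads are 19 mm wide; open, the fingers measure 130 mm over their backs; the gripper's body (78 mm by 193 mm) begins 47 mm behind the grasp point.
Start: joints at [-53.967, 20.546, 0.682, 0, -70.136, -16.507], TCP at [0.226, -0.636, 0.249] pointing down, gripper open.
Joint ranges: [-176.03, 176.03], [-82.01, 121.73], [-58.28, 71.71], [-173.87, 95.51], [-174.79, -0.11], [-173.66, 173.66]. Speed limits (degrees/s): [136.94, 136.94, 172.46, 180, 180, 180].

## Interface

Orientations are given as [roll, pitch, yaw] about the fixed x, y, z axes, in that order (R = Rz(yaw) Ry(pitch) Rx(roll)).
In Python, from plant import get_state, cams, r gives the robot as it stands.
- The arm moves only by the tool apply_moves, never from a script. Its argument "targets" is a list of rows, each an object with "dp": the shift along the world's x, y, z in m, a list of three; "yaw": the turn about the world's z in degrees. In form: [{"dp": [x, y, z], "yaw": yaw}, ...]. A call has 1 to 20 rows; each row is the pose to reach, as a shift and turn from the pose commanded when the call began; what a row does not reach only later rows make up. A row lasts 1/12 s, in which the tool goes at most 41.7 mm and 7.16 degrees, less where a joint would pass 70% of its speed; a pose out of reach is approached as far as the arm can. A call with a gripper value outside its range is refused whole. "grip" is the gripper command: -1 is fully open, 1 is shut, values between are in proportion, set as the call begins (left out, the last holds). The fingers move at their own pace and stop on an object; "squeeze" is the grip in N (left out, the last holds). Time passes only in rows, so rows that repeat a pose let the fingers close. It gives the time, the measured TCP pose, the force, the opening and the grip force at its end, in the units of the state.
- get_state(): the state, without advancing time (a new reading comes with each control period).
- cams.capture(name): name is "scene" or "top" or "wrist"; returns a dict with "image" (420x560x3 uint8, red, green, blue), "range_z" (420x560 float32, m along the optical axis (not along the pixel's ray), 0 where there is no reading), "fx", "fy", "cx", "cy" (pixels), "R" (3x3) and "t" (3): a world point X has camera coordinates R X + t; the wrist camera has in their place "T_tool_cam" (4x4, takes a point from camera to tool coordinates, whose origin is the TCP and whose axes are the flange's). Camera axes: x right, y down, z forward; pixel columns grow to the right and rows downward; lengths in m; the calibration is good to about 2 mm. The wrist camera is an equidistant fisheye: a pixel r from the principal point sees the ray r / f radians off the axis. A picture is of the moment at which its call begins: read the wrist's pose just before it.
- r.close_job(): hands the job in; it is judged then, once.
The state is a dict: "time_s": time; "joints": joint angles; "qd": joint speeds; "joint_torque": joint torques, N m; "tcp_pos": TCP position; "eef_rot": TCP orientation; "contact_force": force on the tool from outside, world axes, zero at the start; "moment": the same for the moment, N m; "gripper_width": finger opening in m; "gripper_force": force on a finger pad.
Only numpy, scipy, OpenCV 4.12 (cv2) and the standard library are available. Lean on these libraries where they do the work, as an engineer would, in place of code of your own. Each camera call takes 0.05 s, during which the arm holds its last target. There are 200 camera calls.

## Task

Pick up the blue-handled tapping block and, with it alone, nudge the illustration panel into the copy hood in small gentle taps of about a centimetre, drawing the block clear between taps, until the panel sits square against the stop hidden inside. Then stand the tapping block back upright in the middle of its cork mat and let go; after that swing the red retaining bar fully across the mouth over its staple, and only then press the yellow-headed locking pin fully down through the loop. Do not touch the panel with the gripper, do not hammer it against the stop, and leave the other things on the table where they are.

Things in the scene. Friction and masses are not known exactly. Their poses are not given: they have to be found in the camera images.
- hood: Copy hood, a dark grey open-fronted box 236 mm wide, 218 mm deep, roof underside 106 and top 112 mm above the table, a phone lying on top; fixed. Origin on the table surface under the middle of its mouth; x points into the hood (away from the robot, and somewhat to its left), y to the left side, z up. The mouth is the plane x = 0, open between jambs at y = +-92 mm. The first 60 mm of the roof is clear, the rest opaque.
- visor_top (a point): Middle of the top edge of the clear, red-edged visor on the roof's front edge: 100 mm wide, hood x = 0 to 6 mm, from the roof up to 193 mm above the table. A gripper held vertical would hit it when following the panel in; it must lean back towards the robot.
- bed_front (a point): Middle of the front edge of the hood's grey bed, on its upper surface, 10 mm above the table, at hood x = -80 mm. The bed is 190 mm wide and runs to the back; two aluminium guide rails run along it, inner faces at y = +-78 mm, tops 22 mm above the table.
- panel: Illustration panel, a pale wooden slab with a white drawn-on face, 120 mm along x, 150 mm along y, 24 mm thick, about 0.25 to 0.45 kg, lying loose on the hood's bed between the rails with its far part inside the hood. Origin at the middle of its underside, x into the hood. Sliding it takes about 2 to 5 N.
- panel_near (a point): Middle of the panel's near edge face (the face to tap), 12 mm above the bed; x into the hood. When home it lies 28 to 38 mm inside the mouth.
- panel_lead (a point): Middle of the bottom of the panel's leading (far) edge, x into the hood; the gap to the stop is the distance from here to stop along x. It starts at 58 to 83 mm.
- stop: Fixed brass stop bar inside the hood, under the opaque roof and not to be seen: 130 mm wide, 22 mm tall. Origin at the foot of the middle of its contact face, on the bed; x into the hood, the same direction as the hood's. The panel is home when its leading edge rests on this face.
- tapper: Tapping block, 0.3 kg, standing on the cork mat: wooden base 50 (x) by 80 (y) by 24 mm tall with a black front face, and a blue bar handle 24 mm wide (y, the width to grip) by 22 mm. The handle rises from x = 0, z = 18 mm, leaning 30 degrees from vertical to -x, 105 mm long. Origin on the underside below the handle's root: black face at x = +20, rear at -30 mm; x out of the face, z up.
- tapper_grip (a point): Point on the handle's centre line 80 mm up from its root, at x = -40, z = 87 mm in the tapper's frame: a place to grip, with the fingers along the handle, closing along the tapper's y. The handle goes on 25 mm beyond it.
- tapper_face (a point): Middle of the black tapping face, 12 mm above the block's underside.
- mat: Cork mat, 130 x 130 mm, 4 mm thick, fixed; origin at the middle of its underside on the table. The tapping block's place.
- bar (a joint): Retaining bar (hasp): red flat bar 6 mm thick, 26 mm tall (27 to 53 mm above the table), on a vertical hinge at the right jamb. 0 rad: closed, straight across the mouth, slot over the staple; pi/2: pointing straight out of the mouth; more: further right. Starts at 1.5 to 1.85 rad, stays where left; a push of about 1 N moves it.
- bar_hinge (a point): On the bar's hinge axis at mid-height of the bar, 8 mm in front of the mouth plane, 104 mm right of its middle (hood frame x = -8, y = -104, z = 40 mm).
- bar_end (a point): Free end of the bar, mid-height, 230 mm from the hinge axis on the bar's centre line.
- pin (a joint): Captive locking pin, sliding vertically in a guide on the left jamb above the staple loop. 0 m: fully up, as it starts; 0.030 m: fully down through the loop. It stays where it is left; pressing it takes 3 to 5 N.
- pin_top (a point): Middle of the top of the pin's yellow head (26 mm diameter, 10 mm thick): hood frame x = -21, y = +100 mm, 114 mm above the table when up and 84 mm when down.
- bottle: Bystander: water bottle with a green cap, 64 mm diameter, 200 mm tall, origin under its centre.
- ink: Bystander: amber ink jar, 56 mm diameter, 70 mm tall, origin under its centre.
- pencup: Bystander: white cup with pens, 76 mm diameter, 126 mm tall with the pens, origin under its centre.
- eraser: Bystander: white eraser block 60 x 30 x 18 mm, origin under its centre.
- marker_green: Bystander: white art marker with its larger cap green, 144 mm long, 17 mm thick, lying flat; origin on its underside at the middle of its white barrel, x along it towards the green cap.
- marker_black: Bystander: white art marker with its larger cap black, 144 mm long, 17 mm thick, lying flat; origin on its underside at the middle of its white barrel, x along it towards the black cap.
- marker_orange: Bystander: white art marker with its larger cap orange, 144 mm long, 17 mm thick, lying flat; origin on its underside at the middle of its white barrel, x along it towards the orange cap.
There are look-alikes about, which are no part of the job. Several things have the shape of the panel; the one meant has the colours described above.

How it is judged:
By the outcome, as a careful person would: the job done as asked, in the order asked, and still so for the second after the job is handed in, with the robot touching nothing.
It also fails if it takes over 72 s, if anything falls off the work surface, if the arm or the gripper's body presses on something with over 40 N, if the wrist force passes 120 N, or if a joint passes its speed limit or range.

## Working session

There is one attempt and no reset: what is moved stays moved. The work goes in short steps, Python scripts to look and compute and a tool call to move; the robot and the scene stay as the last step left them, time stands still between calls to the robot, and variables do not carry over. Pictures are saved under pics/ and viewed, at most 10 in all, crops included, and the job is handed in when it is done.

Besides the shell and the picture viewer there is one more tool, called as a command line: name --argument value ..., lists and objects as JSON in quotes. apply_moves: Moves the arm, as the interface text tells. Its arguments: {"type":"object","properties":{"targets":{"type":"array","items":{"type":"object","properties":{"dp":{"type":"array","items":{"type":"number"}},"yaw":{"type":"number"}}}},"grip":{"type":"number"},"squeeze":{"type":"number"}},"required":["targets"]}

```bash
ls; mkdir -p pics
cat > h.py <<'E'
import numpy as np, cv2
from plant import get_state, cams, r
def world(c):
    z=c["range_z"]; v,u=np.mgrid[:z.shape[0],:z.shape[1]]
    P=np.stack([(u-c["cx"])/c["fx"]*z,(v-c["cy"])/c["fy"]*z,z],-1)
    W=(P-c["t"])@c["R"]; W[z==0]=np.nan
    return W
def save(n,im): cv2.imwrite("pics/"+n,im[...,::-1])
E
python3 - <<'E'
from h import *
s=get_state();print({k:np.round(v,3) for k,v in s.items()})
for n in("scene","top"):
    c=cams.capture(n);np.savez(n+".npz",**c);save(n+".png",c["image"])
    print(n,c["fx"],c["R"],c["t"])
E
```

```text
pics
{'time_s': np.float64(0.0), 'joints': array([-5.3966e+01,  2.0591e+01,  6.3500e-01, -2.1000e-02, -7.0136e+01,
       -1.6504e+01]), 'qd': array([ 0.107,  0.031,  0.079,  0.045, -0.05 ,  0.024]), 'joint_torque': array([-0.0000e+00, -5.8271e+01,  2.9305e+01,  6.9970e+00,  7.0000e-03,
       -0.0000e+00]), 'tcp_pos': array([ 0.225, -0.636,  0.248]), 'eef_rot': array([ 1.79906e+02, -7.00000e-03, -1.60477e+02]), 'contact_force': array([-0.168, -0.645, -0.182]), 'moment': array([ 0.005, -0.006, -0.003]), 'gripper_force': np.float64(0.0), 'gripper_width': np.float64(0.087)}
scene 381.4851176463504 [[-0.51748669  0.855638    0.00954643]
 [ 0.72059331  0.44177447 -0.53439742]
 [-0.46146811 -0.26966446 -0.84517943]] [ 0.24894016 -0.25514913  1.34239368]
top 467.0532340241102 [[ 0.01464804 -0.99988869 -0.00283539]
 [-0.99186443 -0.01417175 -0.12650734]
 [ 0.12645308  0.0046654  -0.99196162]] [-0.01673845  0.50821105  1.31797296]
```

View pics/scene.png

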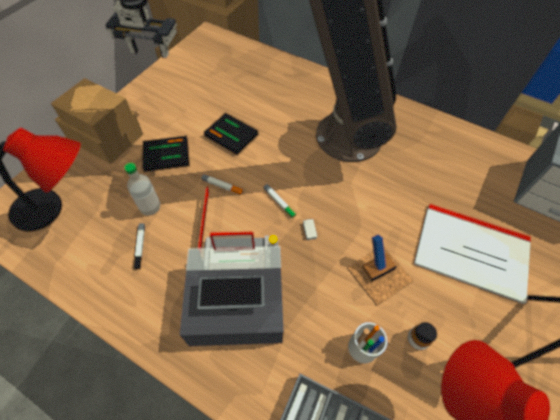

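View pics/top.png

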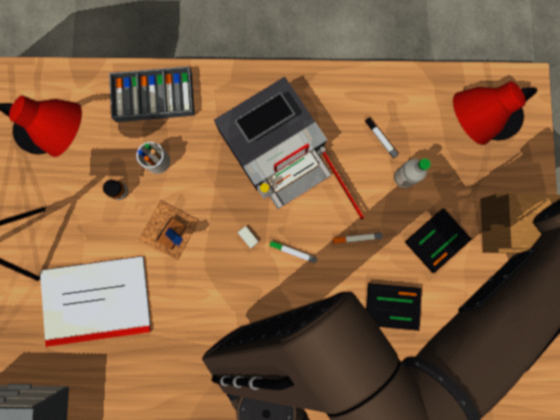

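Scene view: the hood is at about (233,295), with a white drawn-on panel in its mouth (237,258). Its red bar runs (205,190)-(201,245) and the yellow pin is at (272,240). The block stands on its mat at (380,262). The same things in the top view are the panel at (295,172), the bar (325,155)-(362,217) and the block at (172,233).

Panel candidates in the top view are the red-edged white board (97,300), the black boards (438,240) and (393,305), and the pale slab on the bed (297,175). Only the slab on the bed fits: it is pale and white-faced, and it lies between the rails. I'll confirm that with a crop.

Run:
```python
from h import *
c=dict(np.load("top.npz"));W=world(c);im=c["image"]
a=cv2.resize(im[75:225,205:385],None,fx=4,fy=4,interpolation=cv2.INTER_CUBIC)[:, :720]
save("crop1.png",a)
hsv=cv2.cvtColor(im,cv2.COLOR_RGB2HSV)
def st(n,m):
    p=W[m];p=p[~np.isnan(p[:,0])];print(n,len(p),np.round(np.median(p,0),3),np.round(p.min(0),3),np.round(p.max(0),3));return p
x,y,z=W[...,0],W[...,1],W[...,2]
H,S,V=hsv[...,0],hsv[...,1],hsv[...,2]
v,u=np.mgrid[:420,:560]
st("pin",(H>22)&(H<34)&(S>150)&(V>120)&(z>.09)&(z<.13)&(u>240)&(u<290)&(v>170)&(v<210))
red=((H<6)|(H>174))&(S>150)&(u>300)&(u<385)&(v>130)&(v<230)
p=st("bar",red&(z>.03)&(z<.075)); 
q=p[:,:2];m=q.mean(0);d=np.linalg.svd(q-m)[2][0];t=(q-m)@d;print("bar dir",d,m+d*t.min(),m+d*t.max())
# roof
roof=(z>.105)&(z<.118)&(u>200)&(u<340)&(v>70)&(v<200)
p=st("roof",roof);print(cv2.minAreaRect((p[:,:2]*1000).astype(np.float32)))
blue=(H>105)&(H<125)&(S>150)&(V>60)&(u>140)&(u<210)&(v>200)&(v<260)
p=st("handle",blue)
box=(u>135)&(u<215)&(v>190)&(v<265)
p=st("base",box&(z>.022)&(z<.034));print(cv2.minAreaRect((p[:,:2]*1000).astype(np.float32)))
mat=box&(H>5)&(H<20)&(z>.002)&(z<.034)
p=st("mat",mat&(S>140))
p=st("panel",(z>.029)&(z<.039)&(u>255)&(u<345)&(v>140)&(v<215)&(S<60)&(V>130));print(cv2.minAreaRect((p[:,:2]*1000).astype(np.float32)))
print(cams.capture("wrist")["T_tool_cam"].round(3))
b=cv2.resize(im[185:275,125:225],None,fx=6,fy=6,interpolation=cv2.INTER_CUBIC);save("crop2.png",b)
```

```text
pin 64 [0.536 0.016 0.113] [0.525 0.005 0.106] [0.548 0.028 0.119]
bar 220 [ 0.556 -0.208  0.05 ] [ 0.461 -0.264  0.03 ] [ 0.651 -0.152  0.059]
bar dir [-0.8592764  -0.51151155] [ 0.64997321 -0.15156603] [ 0.46211419 -0.26339508]
roof 4752 [0.682 0.004 0.111] [ 0.525 -0.153  0.105] [0.854 0.159 0.118]
((687.1038208007812, -5.9479827880859375), (251.7386016845703, 237.37318420410156), 33.24595642089844)
handle 101 [0.397 0.258 0.107] [0.381 0.239 0.042] [0.422 0.291 0.12 ]
base 358 [0.42  0.288 0.028] [0.369 0.245 0.022] [0.458 0.327 0.034]
((413.9761962890625, 286.1607971191406), (51.45222854614258, 79.69871520996094), 58.749752044677734)
mat 1998 [0.429 0.289 0.005] [0.322 0.161 0.002] [0.539 0.398 0.034]
panel 597 [ 0.6   -0.071  0.034] [ 0.54  -0.164  0.029] [0.657 0.01  0.039]
((590.9468994140625, -76.64141082763672), (74.46858978271484, 160.66146850585938), 32.03763198852539)
[[-0.001 -0.963 -0.27   0.073]
 [ 1.    -0.001 -0.001 -0.   ]
 [ 0.001 -0.27   0.963 -0.135]
 [ 0.     0.     0.     1.   ]]
```

View pics/crop1.png

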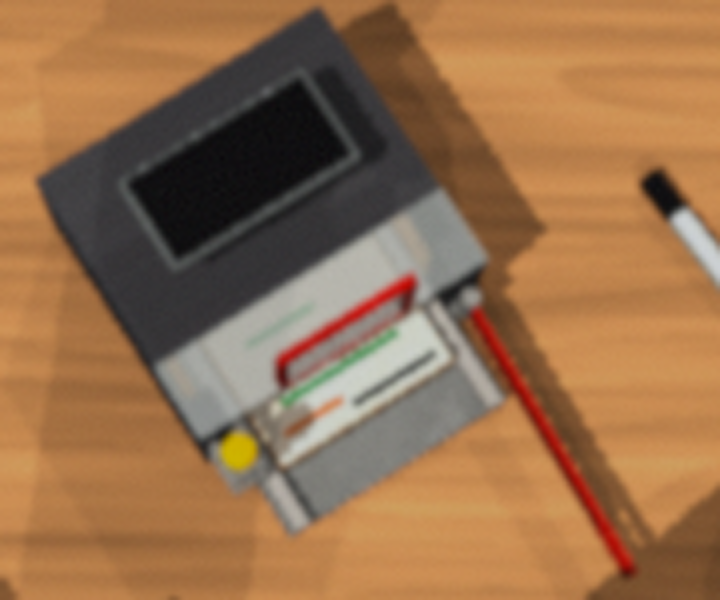

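View pics/crop2.png

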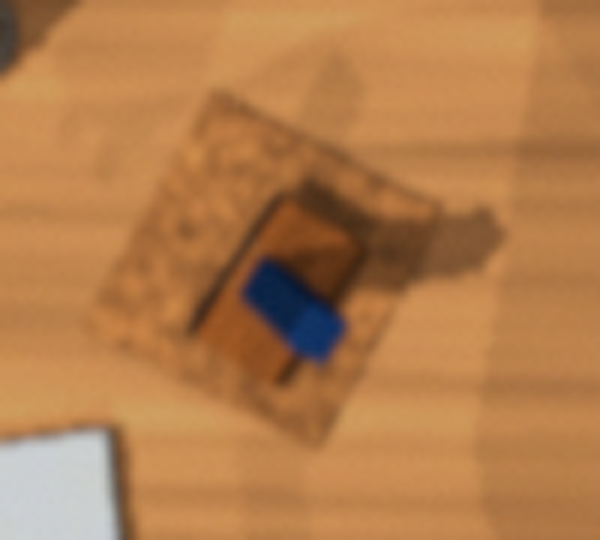

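Crop 1 confirms the panel: a white drawn-on face on a pale slab, lying on the bed between the rails. Crop 2 shows the block on its mat with the black face to the upper left and the handle leaning to the lower right. The mat's corners are at (215,90), (440,205), (320,445) and (90,325) in the crop.

```bash
cat >> h.py <<'E'
def ray(c,u,v,z):
    d=c["R"].T@np.array([(u-c["cx"])/c["fx"],(v-c["cy"])/c["fy"],1]);o=-c["R"].T@c["t"]
    return o+d*(z-o[2])/d[2]
def rot(a): a=np.radians(a);return np.array([[np.cos(a),-np.sin(a)],[np.sin(a),np.cos(a)]])
E
python3 - <<'E'
from h import *
c=dict(np.load("top.npz"));im=c["image"]
o1=lambda x,y,z:ray(c,205+x/4-.4,75+y/4-.4,z)
o2=lambda x,y,z:ray(c,125+x/6-.4,185+y/6-.4,z)
mc=np.array([o2(*p,.004) for p in[(215,90),(440,205),(320,445),(90,325)]])
print("mat",mc.mean(0),[np.linalg.norm(mc[i]-mc[i-1]).round(4) for i in range(4)],[np.degrees(np.arctan2(*(mc[i]-mc[i-1])[1::-1])).round(1) for i in range(4)])
# tapper base top corners z=.028
tc=np.array([o2(*p,.028) for p in[(285,193),(362,245),(280,380),(197,330)]])
print("base",tc.mean(0),[np.linalg.norm(tc[i]-tc[i-1]).round(4) for i in range(4)],[np.degrees(np.arctan2(*(tc[i]-tc[i-1])[1::-1])).round(1) for i in range(4)])
# hood: roof corners z .112
bl,br,fr,fl=[o1(*p,.112) for p in[(38,182),(322,8),(487,262),(205,452)]]
for n,a,b in(("back",br,bl),("front",fr,fl),("R",fr,br),("L",fl,bl)):
    d=b-a;print(n,np.linalg.norm(d).round(4),np.degrees(np.arctan2(d[1],d[0])).round(2))
print("front mid",(fl+fr)/2, "via back",(bl+br)/2)
vt=[o1(*p,.193) for p in[(280,352),(415,278)]];print("visor",vt,np.mean(vt,0))
pin=o1(239,451,.114);print("pin",pin)
nl,nr=o1(285,466,.034),o1(452,362,.034);d=nl-nr
print("panel near top",(nl+nr)/2,np.linalg.norm(d),np.degrees(np.arctan2(d[1],d[0])))
bf=[o1(*p,.022) for p in[(292,533),(506,402)]];print("bedfront rails",np.mean(bf,0),np.linalg.norm(bf[0]-bf[1]))
E
```

```text
mat [0.42528061 0.29560334 0.004     ] [np.float64(0.129), np.float64(0.1256), np.float64(0.1293), np.float64(0.1276)] [np.float64(-25.6), np.float64(-116.1), np.float64(155.3), np.float64(63.8)]
base [0.41362887 0.28259052 0.028     ] [np.float64(0.0772), np.float64(0.0453), np.float64(0.0747), np.float64(0.0469)] [np.float64(-30.7), np.float64(-122.8), np.float64(150.6), np.float64(60.3)]
back 0.2346 123.33
front 0.2353 125.19
R 0.2155 32.59
L 0.2232 32.47
front mid [ 0.60213075 -0.05749179  0.112     ] via back [0.78706179 0.06045621 0.112     ]
visor [array([ 0.58739883, -0.01179014,  0.193     ]), array([ 0.63731172, -0.09827878,  0.193     ])] [ 0.61235528 -0.05503446  0.193     ]
pin [0.53504832 0.0154131  0.114     ]
panel near top [ 0.57626046 -0.0763939   0.034     ] 0.14381821555489085 123.00165576510891
bedfront rails [ 0.53917393 -0.09965533  0.022     ] 0.18434308342173789
```

apply_moves --targets '[{"dp": [0.29,0.44,0.07],"yaw": 40},{"dp": [0.29,0.44,0.07],"yaw": 40},{"dp": [0.29,0.44,0.07],"yaw": 40},{"dp": [0.29,0.44,0.07],"yaw": 40},{"dp": [0.29,0.44,0.07],"yaw": 40},{"dp": [0.29,0.44,0.07],"yaw": 40},{"dp": [0.29,0.44,0.07],"yaw": 40},{"dp": [0.29,0.44,0.07],"yaw": 40},{"dp": [0.29,0.44,0.07],"yaw": 40},{"dp": [0.29,0.44,0.07],"yaw": 40},{"dp": [0.29,0.44,0.07],"yaw": 40},{"dp": [0.29,0.44,0.07],"yaw": 40},{"dp": [0.29,0.44,0.07],"yaw": 40},{"dp": [0.162,0.876,0.0],"yaw": 40},{"dp": [0.162,0.876,0.0],"yaw": 40},{"dp": [0.162,0.876,0.0],"yaw": 40},{"dp": [0.162,0.876,0.0],"yaw": 40},{"dp": [0.162,0.876,0.0],"yaw": 40},{"dp": [0.162,0.876,0.0],"yaw": 40},{"dp": [0.162,0.876,0.0],"yaw": 40}]' --grip -1

```text
time_s: 1.82
tcp_pos: [0.4332, 0.0819, 0.274]
eef_rot: [-180.0, 0.0, -120.5]
contact_force: [1.2, 0.8, -0.3]
gripper_width: 0.0878
gripper_force: 0.0
```

apply_moves --targets '[{"dp": [0,0,0],"yaw": 0}]'

```text
time_s: 1.9
tcp_pos: [0.4323, 0.0855, 0.2733]
eef_rot: [179.9, 0.0, -120.1]
contact_force: [-0.2, -0.5, -0.2]
gripper_width: 0.0879
gripper_force: 0.0
```

apply_moves --targets '[{"dp": [-0.044,0.155,-0.05],"yaw": 0},{"dp": [-0.044,0.155,-0.05],"yaw": 0},{"dp": [-0.044,0.155,-0.05],"yaw": 0},{"dp": [-0.044,0.155,-0.05],"yaw": 0},{"dp": [-0.044,0.155,-0.05],"yaw": 0},{"dp": [-0.044,0.155,-0.05],"yaw": 0}]'

```text
time_s: 2.4
tcp_pos: [0.3894, 0.2368, 0.2232]
eef_rot: [180.0, -0.1, -120.3]
contact_force: [-0.1, -0.1, 0.1]
gripper_width: 0.0871
gripper_force: 0.0
```

```bash
cat >> h.py <<'E'
from scipy.spatial.transform import Rotation as Ro
def wrist():
    s=get_state();c=cams.capture("wrist")
    T=np.eye(4);T[:3,:3]=Ro.from_euler("xyz",s["eef_rot"],degrees=True).as_matrix();T[:3,3]=s["tcp_pos"]
    T=T@c["T_tool_cam"]
    z=c["range_z"];v,u=np.mgrid[:z.shape[0],:z.shape[1]]
    dx,dy=(u-c["cx"])/c["fx"],(v-c["cy"])/c["fy"];th=np.hypot(dx,dy)+1e-9
    k=np.tan(th)/th
    P=np.stack([dx*k*z,dy*k*z,z],-1);W=P@T[:3,:3].T+T[:3,3];W[z==0]=np.nan
    return c,W,T,s
E
python3 - <<'E'
from h import *
c,W,T,s=wrist();im=c["image"];save("w1.png",im);np.savez("w1.npz",im=im,W=W)
print(s["tcp_pos"],s["eef_rot"])
hsv=cv2.cvtColor(im,cv2.COLOR_RGB2HSV);H,S,V=[hsv[...,i] for i in range(3)]
x,y,z=W[...,0],W[...,1],W[...,2]
A=rot(59.5)
near=(abs(x-.41)<.08)&(abs(y-.28)<.09)
m=near&(H>105)&(H<125)&(S>150)
p=W[m];q=p[:,:2]@A
for lo in np.arange(.03,.12,.01):
    k=(p[:,2]>lo)&(p[:,2]<lo+.01)
    if k.sum()>5: print(round(lo+.005,3),k.sum(),q[k].min(0).round(4),q[k].max(0).round(4))
m=near&(z>.024)&(z<.032)&~m
p=W[m];print(m.sum(),cv2.minAreaRect((p[:,:2]*1000).astype(np.float32)),np.percentile(p[:,:2]@A,[1,99],axis=0),p[:,2].mean())
m=near&(z<.008)&(z>-.01);print("mat z",np.median(z[m]))
E
```

```text
[0.38935453 0.23683427 0.22318599] [ 1.79980089e+02 -1.21683649e-01 -1.20263352e+02]
0.035 18 [ 0.4627 -0.2221] [ 0.465 -0.204]
0.045 20 [ 0.4568 -0.2229] [ 0.4607 -0.2021]
0.055 30 [ 0.452  -0.2228] [ 0.4569 -0.2026]
0.065 26 [ 0.4446 -0.2226] [ 0.4518 -0.2022]
0.075 42 [ 0.4401 -0.2223] [ 0.4456 -0.2017]
0.085 45 [ 0.4338 -0.2221] [ 0.4395 -0.2014]
0.095 45 [ 0.428  -0.2218] [ 0.4332 -0.201 ]
0.105 246 [ 0.4007 -0.2225] [ 0.4275 -0.1996]
0.115 544 [ 0.4035 -0.2222] [ 0.4223 -0.1997]
2246 ((413.56060791015625, 286.05126953125), (51.48031997680664, 79.99019622802734), 58.43309020996094) [[ 0.43116342 -0.25073077]
 [ 0.48144257 -0.17230045]] 0.02695318492862657
mat z -0.0002623741624044329
```

View pics/w1.png

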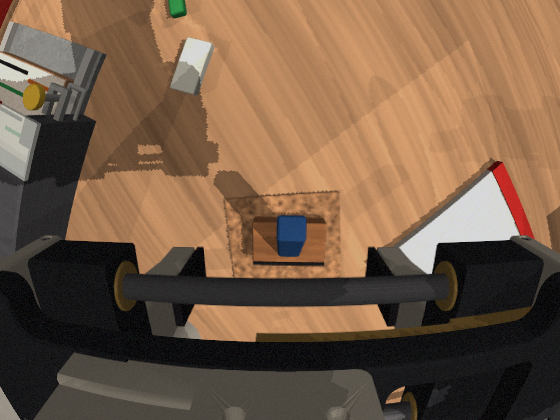

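The wrist view shows the block on the mat at (290,240), square between the open fingers, with the handle at (291,235). I'll descend beside the handle.

apply_moves --targets '[{"dp": [-0.0035,0.004,-0.03],"yaw": -1},{"dp": [-0.0035,0.004,-0.06],"yaw": -1},{"dp": [-0.0035,0.004,-0.09],"yaw": -1},{"dp": [-0.0035,0.004,-0.11],"yaw": -1},{"dp": [-0.0035,0.004,-0.119],"yaw": -1},{"dp": [-0.0035,0.004,-0.119],"yaw": -1}]'

```text
time_s: 2.95
tcp_pos: [0.3867, 0.2376, 0.1038]
eef_rot: [180.0, -0.2, -121.6]
contact_force: [-0.8, 0.3, 0.5]
gripper_width: 0.0876
gripper_force: 0.0
```

apply_moves --targets '[{"dp": [-0.001,0.003,0],"yaw": 0},{"dp": [-0.001,0.003,0],"yaw": 0}]'

```text
time_s: 3.12
tcp_pos: [0.3868, 0.2433, 0.1067]
eef_rot: [-180.0, 0.1, -121.5]
contact_force: [-0.2, 0.7, 0.6]
gripper_width: 0.0877
gripper_force: 0.0
```

apply_moves --targets '[{"dp": [0,0,0],"yaw": 0},{"dp": [0,0,0],"yaw": 0},{"dp": [0,0,0],"yaw": 0},{"dp": [0,0,0],"yaw": 0},{"dp": [0,0,0],"yaw": 0},{"dp": [0,0,0],"yaw": 0},{"dp": [0,0,0],"yaw": 0},{"dp": [0,0,0],"yaw": 0}]' --grip 1 --squeeze 50

```text
time_s: 3.78
tcp_pos: [0.3859, 0.2424, 0.1051]
eef_rot: [-180.0, -0.0, -121.5]
contact_force: [0.1, -0.6, 0.3]
gripper_width: 0.0397
gripper_force: 0.0
```

apply_moves --targets '[{"dp": [0,0,0],"yaw": 0},{"dp": [0,0,0],"yaw": 0},{"dp": [0,0,0],"yaw": 0},{"dp": [0,0,0],"yaw": 0},{"dp": [0,0,0],"yaw": 0},{"dp": [0,0,0],"yaw": 0}]'

```text
time_s: 4.28
tcp_pos: [0.3859, 0.2424, 0.1051]
eef_rot: [-180.0, -0.0, -121.5]
contact_force: [0.3, 0.3, -0.4]
gripper_width: 0.0237
gripper_force: 50.0
```

apply_moves --targets '[{"dp": [0,0,0.02],"yaw": 0},{"dp": [0,0,0.05],"yaw": 0},{"dp": [0,0,0.085],"yaw": 0},{"dp": [0,0,0.12],"yaw": 0},{"dp": [0,0,0.14],"yaw": 0},{"dp": [0,0,0.14],"yaw": 0}]'

```text
time_s: 4.78
tcp_pos: [0.3873, 0.2439, 0.2496]
eef_rot: [-179.9, 0.4, -121.4]
contact_force: [0.6, 0.3, -2.4]
gripper_width: 0.0233
gripper_force: 50.0
```

Run:
```python
from h import *
c,W,T,s=wrist();im=c["image"];save("w2.png",im)
print(s["tcp_pos"],s["eef_rot"],s["gripper_width"],s["gripper_force"])
# points in tool-yaw frame rel. TCP (x toward face)
q=(W-s["tcp_pos"]);q[...,:2]=q[...,:2]@rot(s["eef_rot"][2]+180)
np.savez("w2.npz",im=im,q=q)
hsv=cv2.cvtColor(im,cv2.COLOR_RGB2HSV);H,S,V=[hsv[...,i] for i in range(3)]
n=(abs(q[...,0])<.12)&(abs(q[...,1])<.06)
b=n&(H>105)&(H<125)&(S>150)
for lo in np.arange(-.07,.02,.01):
    k=b&(q[...,2]>lo)&(q[...,2]<lo+.01)
    if k.sum()>5: print(round(lo+.005,3),k.sum(),q[k][:,:2].min(0).round(4),q[k][:,:2].max(0).round(4))
m=n&~b&(q[...,2]<-.06)&(q[...,2]>-.1)
p=q[m];print(len(p),np.percentile(p,[2,50,98],axis=0).round(4))
# top plane slope
A=np.c_[p[:,:2],np.ones(len(p))];print(np.linalg.lstsq(A,p[:,2],rcond=None)[0])
print(cv2.minAreaRect((p[:,:2]*1000).astype(np.float32)))
```

```text
[0.38728486 0.24393721 0.24963762] [-179.92741744    0.41606989 -121.43782485] 0.023295991887138205 49.98286306858063
0.005 387 [-0.0107 -0.0144] [0.0145 0.012 ]
0.015 335 [ 0.0051 -0.0118] [0.0138 0.0116]
1034 [[ 0.0264 -0.0169 -0.0991]
 [ 0.0274 -0.0002 -0.0796]
 [ 0.0736  0.0169 -0.077 ]]
[ 0.29970662 -0.0140548  -0.09276054]
((51.453529357910156, 0.7596302032470703), (41.81922149658203, 51.12689971923828), 87.65675354003906)
```

apply_moves --targets '[{"dp": [0.083,-0.386,0],"yaw": -26.5},{"dp": [0.083,-0.386,0],"yaw": -26.5},{"dp": [0.083,-0.386,0],"yaw": -26.5},{"dp": [0.083,-0.386,0],"yaw": -26.5},{"dp": [0.083,-0.386,0],"yaw": -26.5},{"dp": [0.083,-0.386,0],"yaw": -26.5},{"dp": [0.083,-0.386,0],"yaw": -26.5},{"dp": [0.083,-0.386,0],"yaw": -26.5},{"dp": [0.083,-0.386,0],"yaw": -26.5},{"dp": [0.083,-0.386,0],"yaw": -26.5},{"dp": [0.083,-0.386,0],"yaw": -26.5},{"dp": [0.083,-0.386,0],"yaw": -26.5},{"dp": [0.083,-0.386,0],"yaw": -26.5},{"dp": [0.083,-0.386,0],"yaw": -26.5}]'

```text
time_s: 6.0
tcp_pos: [0.4683, -0.1428, 0.2443]
eef_rot: [179.9, -0.1, -147.9]
contact_force: [0.0, 0.4, -2.8]
gripper_width: 0.0233
gripper_force: 50.0
```

Run:
```python
from h import *
c,W,T,s=wrist();im=c["image"];np.savez("w3.npz",im=im,W=W)
print(s["tcp_pos"],s["eef_rot"],s["gripper_force"])
save("w3.png",im)
t=cams.capture("top");np.savez("top2.npz",**t)
```

```text
[ 0.46831435 -0.14277769  0.24430819] [ 1.79940143e+02 -6.06585149e-02 -1.47928497e+02] 49.99901533126831
```

View pics/w3.png

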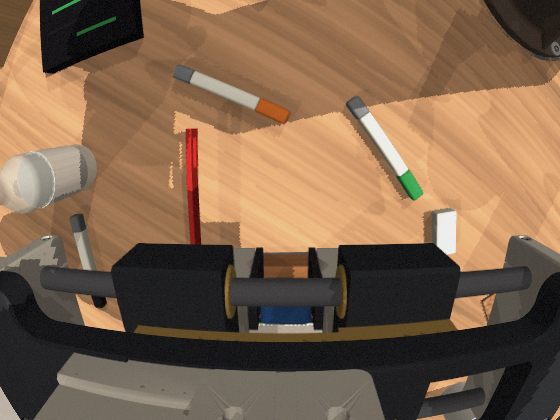

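The wrist view shows only the area behind the tool: bar at (192,185) and markers untouched. The hood itself is hidden from this camera, so I'll fit its pose from the top view's corners.

Run:
```python
from h import *
c=dict(np.load("top.npz"))
o1=lambda x,y,z:ray(c,205+x/4-.4,75+y/4-.4,z)[:2]
D=[((38,182),.112,(218,118)),((322,8),.112,(218,-118)),((487,262),.112,(0,-118)),((280,352),.193,(0,50)),((415,278),.193,(0,-50)),((239,451),.114,(-21,100)),((158,362),.112,(60,118)),((440,190),.112,(60,-118))]
P=np.array([o1(*p,z) for p,z,_ in D])*1000;Q=np.array([q for *_,q in D],float)
pm,qm=P.mean(0),Q.mean(0);M=(Q-qm).T@(P-pm)
a=np.degrees(np.arctan2(M[0,1]-M[1,0],M[0,0]+M[1,1]));o=pm-rot(a)@qm
print("phi",a,"o",o);print((P-(Q@rot(a).T+o)).round(1).tolist())
# current view: panel near edge & rails
t=dict(np.load("top2.npz"));im=t["image"]
W=world(t);q=(W[...,:2]*1000-o)@rot(a);np.savez("q2.npz",q=q)
z=W[...,2]
save("t2.png",cv2.resize(im[75:255,205:385],None,fx=3.3,fy=3.3,interpolation=cv2.INTER_CUBIC))
c0=world(c);q0=(c0[...,:2]*1000-o)@rot(a);hsv=cv2.cvtColor(c["image"],cv2.COLOR_RGB2HSV)
pan=(c0[...,2]>.028)&(c0[...,2]<.040)&(hsv[...,1]<70)&(hsv[...,2]>140)
for y in range(-70,71,20):
    m=pan&(abs(q0[...,1]-y)<8)&(abs(q0[...,0]+20)<60);print(y,m.sum(),np.sort(q0[m][:,0])[:4].round(1))
m=pan&(abs(q0[...,0]+20)<12);print("panel y",np.percentile(q0[m][:,1],[1,99]))
```

```text
phi 32.970525079519945 o [607.78610604 -56.53541739]
[[-3.9, -2.6], [-3.4, -0.6], [-2.1, 1.9], [6.8, 2.8], [2.3, 0.2], [-0.7, -0.5], [2.5, -3.0], [-1.6, 1.9]]
-70 64 [-36.3 -35.6 -35.  -34.4]
-50 77 [-36.3 -35.7 -35.3 -34.9]
-30 71 [-35.4 -35.3 -35.  -34.4]
-10 70 [-36.2 -35.9 -35.8 -34.3]
10 78 [-36.5 -36.3 -36.2 -35.4]
30 68 [-36.4 -35.8 -35.8 -34.6]
50 61 [-36.5 -36.4 -35.6 -35.2]
70 19 [-36.7 -36.  -35.6 -35. ]
panel y [-73.5195088   69.49803919]
```

View pics/t2.png

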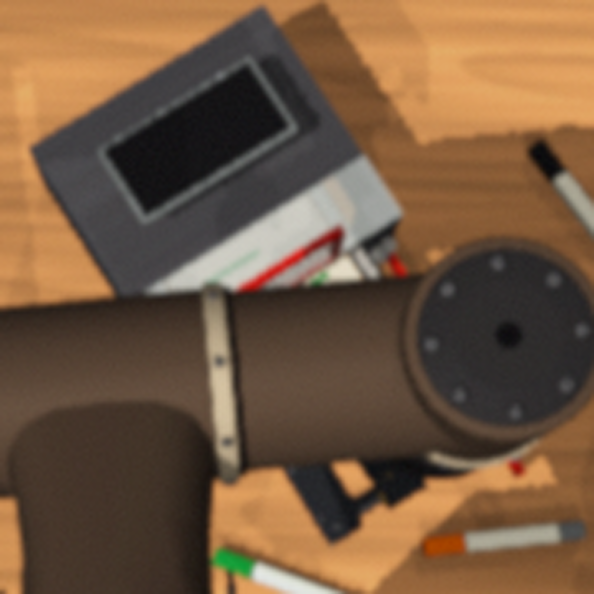

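The arm blocks the top view at this pose. The fit gives hood yaw ≈33°, origin ≈(0.6075, −0.057), and panel near edge at hood x ≈ −36 mm, square. I'll lower the block in front of the panel.

apply_moves --targets '[{"dp": [0.031,0.0135,-0.035],"yaw": 0.9},{"dp": [0.031,0.0135,-0.07],"yaw": 0.9},{"dp": [0.031,0.0135,-0.1],"yaw": 0.9},{"dp": [0.031,0.0135,-0.12],"yaw": 0.9},{"dp": [0.031,0.0135,-0.13],"yaw": 0.9},{"dp": [0.031,0.0135,-0.13],"yaw": 0.9},{"dp": [0.031,0.0135,-0.13],"yaw": 0.9}]'

```text
time_s: 6.68
tcp_pos: [0.5005, -0.1297, 0.1159]
eef_rot: [-180.0, 0.0, -147.0]
contact_force: [0.5, -0.0, -1.8]
gripper_width: 0.0233
gripper_force: 50.0
```

```bash
cat >> h.py <<'E'
def hood(p):
    return rot(33).T@((np.array(p)[:2]-[.6075,-.057])*1000)
E
python3 - <<'E'
from h import *
s=get_state();print(s["tcp_pos"],s["eef_rot"],hood(s["tcp_pos"]))
c=cams.capture("scene");np.savez("s2.npz",**c);im=c["image"]
save("s2.png",cv2.resize(im[190:350,150:330],None,fx=4,fy=4,interpolation=cv2.INTER_CUBIC)[:600])
E
```

```text
[ 0.50049014 -0.12967423  0.11587272] [-1.79965225e+02  2.11353126e-02 -1.47003044e+02] [-129.32724026   -2.66799436]
```

View pics/s2.png

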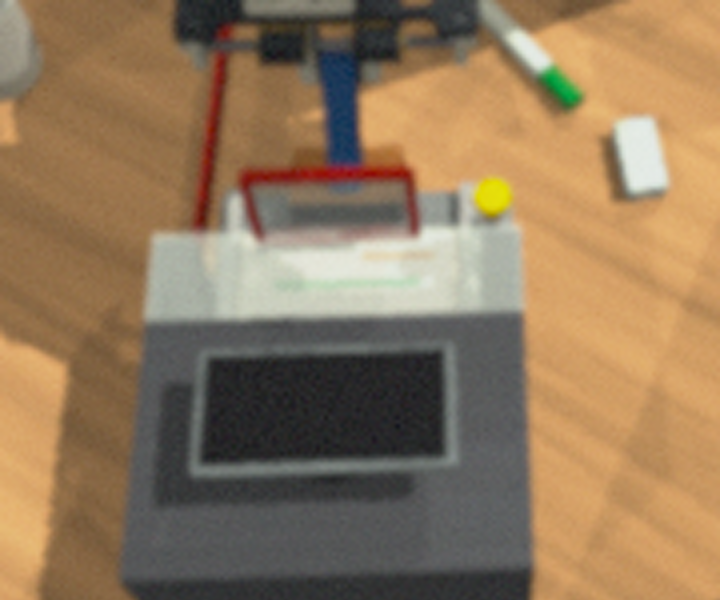

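The scene crop shows the block at (350,165) centred behind the visor and level, with the panel visible through the clear roof. I'll make the first two taps.

apply_moves --targets '[{"dp": [0.0042,0.0027,-0.002],"yaw": 0},{"dp": [0.0084,0.0054,-0.002],"yaw": 0},{"dp": [0.0117,0.0076,-0.002],"yaw": 0},{"dp": [0.0151,0.0098,-0.002],"yaw": 0},{"dp": [0.0176,0.0114,-0.002],"yaw": 0},{"dp": [0.0201,0.0131,-0.002],"yaw": 0},{"dp": [0.0218,0.0142,-0.002],"yaw": 0},{"dp": [0.0218,0.0142,-0.002],"yaw": 0},{"dp": [0.0185,0.012,-0.002],"yaw": 0},{"dp": [0.0151,0.0098,-0.002],"yaw": 0},{"dp": [0.0151,0.0098,-0.002],"yaw": 0}]'

```text
time_s: 7.65
tcp_pos: [0.5144, -0.1205, 0.1131]
eef_rot: [180.0, 0.0, -147.1]
contact_force: [-0.5, -0.7, -2.3]
gripper_width: 0.0237
gripper_force: 50.0
```

```bash
cat >> h.py <<'E'
def look(tag=None):
    s=get_state();c=cams.capture("scene")
    W=world(c);q=(W[...,:2]*1000-[607.5,-57])@rot(33);q=np.dstack([q,W[...,2]*1000])
    if tag: np.savez(tag+".npz",im=c["image"],q=q)
    print("tool",hood(s["tcp_pos"]).round(1),"z",s["tcp_pos"][2].round(4),"yaw",s["eef_rot"][2].round(2),"f",(rot(33).T@s["contact_force"][:2]).round(1))
    return c["image"],q,c
def edgeprof(c,z,ys,xs):
    # sample grey image along hood x lines at height z
    g=cv2.cvtColor(c["image"],cv2.COLOR_RGB2GRAY).astype(np.float32);out=[]
    for y in ys:
        P=np.array([np.r_[rot(33)@[x/1000,y/1000]+[.6075,-.057],z] for x in xs])
        p=P@c["R"].T+c["t"];u=p[:,0]/p[:,2]*c["fx"]+c["cx"];v=p[:,1]/p[:,2]*c["fy"]+c["cy"]
        out.append(cv2.remap(g,u[None].astype(np.float32),v[None].astype(np.float32),cv2.INTER_LINEAR)[0])
    return np.array(out)
E
python3 - <<'E'
from h import *
im,q,c=look("s3")
xs=np.arange(-60,60,4)
E=edgeprof(c,.034,[-65,-60,-55,50,55,60,65],xs)
print(xs);print(E.round(0).astype(int))
pan=(abs(q[...,2]-34)<4)&(abs(q[...,1])<75)&(q[...,0]<20)&(q[...,0]>-60);print(pan.sum(),np.percentile(q[pan],[1,50,99],axis=0).round(1))
E
```

```text
tool [-112.6   -2.5] z 0.1131 yaw -147.09 f [-0.8 -0.3]
[-60 -56 -52 -48 -44 -40 -36 -32 -28 -24 -20 -16 -12  -8  -4   0   4   8
  12  16  20  24  28  32  36  40  44  48  52  56]
[[101  95  85  78  74  81 108 147 187 217 221 211 203 204 203 205 206 209
  210 210 208 197 161  91  55  67  81  93 101  76]
 [112 109 109 107 104 100 107 125 173 211 219 200 201 211 207 205 207 211
  212 210 204 193 152  88  58  56  68  89 101  78]
 [114 116 113 112 111 121 139 159 185 215 219 203 210 219 210 204 204 207
  208 205 205 194 155  86  57  55  59  81  94  69]
 [141 136 130 125 122 129 145 164 192 212 214 213 210 200 200 215 225 222
  210 205 211 204 166 113  92  88  90 100 103  72]
 [155 153 154 152 151 164 190 207 209 215 215 215 210 201 203 217 225 224
  215 213 213 202 161 110  94  91  90  98  99  70]
 [155 154 154 153 151 164 192 210 211 212 212 213 210 207 209 215 217 216
  213 213 211 202 162 108  92  92  91  97 100  69]
 [153 153 151 150 154 163 191 209 211 211 211 212 214 213 212 212 212 211
  212 212 213 200 161 108  93  87  90  97 103  86]]Traceback (most recent call last):
  File "<stdin>", line 6, in <module>
    return _quantile_unchecked(
        a, q, axis, out, overwrite_input, method, keepdims, weights)
    return _ureduce(a,
                    func=_quantile_ureduce_func,
    ...<5 lines>...
                    overwrite_input=overwrite_input,
                    method=method)
    r = func(a, **kwargs)
    result = _quantile(arr,
                       quantiles=q,
    ...<2 lines>...
                       out=out,
                       weights=wgt)
    slices_having_nans = np.isnan(arr[-1, ...])
                                  ~~~^^^^^^^^^
IndexError: index -1 is out of bounds for axis 0 with size 0
```

apply_moves --targets '[{"dp": [0.0042,0.0027,0],"yaw": 0},{"dp": [0.0075,0.0049,0],"yaw": 0},{"dp": [0.0109,0.0071,0],"yaw": 0},{"dp": [0.0143,0.0093,0],"yaw": 0},{"dp": [0.0168,0.0109,0],"yaw": 0}]'

```text
time_s: 8.12
tcp_pos: [0.5319, -0.1092, 0.113]
eef_rot: [180.0, -0.0, -147.1]
contact_force: [-4.1, -0.7, -1.0]
gripper_width: 0.0234
gripper_force: 50.0
```

apply_moves --targets '[{"dp": [0,0,0],"yaw": 0}]'

```text
time_s: 8.2
tcp_pos: [0.5324, -0.109, 0.113]
eef_rot: [180.0, 0.0, -147.1]
contact_force: [0.1, -0.6, -2.4]
gripper_width: 0.0236
gripper_force: 50.0
```

apply_moves --targets '[{"dp": [-0.0034,-0.0022,0],"yaw": 0},{"dp": [-0.0067,-0.0044,0],"yaw": 0},{"dp": [-0.0067,-0.0044,0],"yaw": 0}]'

```text
time_s: 8.45
tcp_pos: [0.5245, -0.114, 0.1131]
eef_rot: [180.0, 0.0, -147.1]
contact_force: [-0.5, -0.1, -1.9]
gripper_width: 0.0233
gripper_force: 50.0
```

Run:
```python
from h import *
im,q,c=look("s4")
xs=np.arange(-60,40,1.);ys=np.arange(52,68,1.)
for n,i in(("s2",dict(np.load("s2.npz"))["image"]),("s3",np.load("s3.npz")["im"]),("s4",im)):
    E=edgeprof({**c,"image":i},.034,ys,xs).mean(0)
    print(n,E[::3].round(0).astype(int))
```

```text
tool [-100.7   -2.6] z 0.1131 yaw -147.09 f [-0.5  0.2]
s2 [154 153 153 152 150 150 154 172 198 218 225 224 219 214 209 206 209 212
 212 214 216 218 218 216 213 212 212 211 203 176 136 103  92  90]
s3 [154 152 152 152 151 150 154 169 189 204 209 210 213 213 213 213 211 208
 206 209 215 218 218 216 213 212 212 211 201 175 134 103  93  91]
s4 [154 152 153 152 151 150 154 169 189 203 209 209 210 210 207 206 208 211
 213 214 214 213 211 211 211 212 213 211 202 175 134 104  93  91]
```

apply_moves --targets '[{"dp": [0.005,0.0033,0],"yaw": 0},{"dp": [0.0092,0.006,0],"yaw": 0},{"dp": [0.0126,0.0082,0],"yaw": 0},{"dp": [0.0164,0.0106,0],"yaw": 0},{"dp": [0.0164,0.0106,0],"yaw": 0},{"dp": [0.0134,0.0087,0],"yaw": 0},{"dp": [0.0101,0.0065,0],"yaw": 0},{"dp": [0.0101,0.0065,0],"yaw": 0},{"dp": [0.0134,0.0087,0],"yaw": 0},{"dp": [0.0176,0.0114,0],"yaw": 0},{"dp": [0.021,0.0136,0],"yaw": 0},{"dp": [0.0247,0.0161,0],"yaw": 0},{"dp": [0.0247,0.0161,0],"yaw": 0},{"dp": [0.0218,0.0142,0],"yaw": 0},{"dp": [0.0185,0.012,0],"yaw": 0},{"dp": [0.0185,0.012,0],"yaw": 0}]'

```text
time_s: 9.83
tcp_pos: [0.543, -0.102, 0.1131]
eef_rot: [180.0, 0.0, -147.1]
contact_force: [-0.3, 0.2, -3.0]
gripper_width: 0.0237
gripper_force: 50.0
```

Run:
```python
from h import *
im,q,c=look("s5")
a=np.load("s4.npz")["im"]
f=lambda i:cv2.resize(i[220:300,170:290],None,fx=4,fy=4,interpolation=cv2.INTER_CUBIC)
save("s5.png",np.vstack([f(im),])[:320])
```

```text
tool [-78.6  -2.6] z 0.1131 yaw -147.09 f [-0.2  0.3]
```

View pics/s5.png

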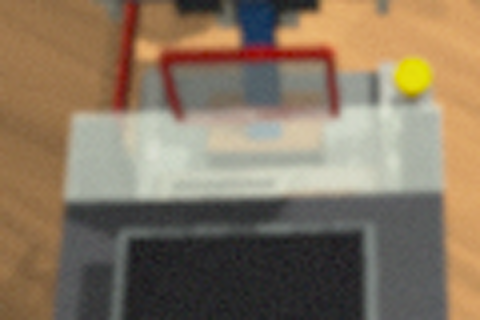

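The crop shows the block's base through the clear roof at (265,130), with the panel beyond it at (265,180) and a clear gap between. I'll make the next two taps and read the force at the end of the second.

apply_moves --targets '[{"dp": [0.005,0.0033,0],"yaw": 0},{"dp": [0.0084,0.0054,0],"yaw": 0},{"dp": [0.0117,0.0076,0],"yaw": 0},{"dp": [0.0147,0.0095,0],"yaw": 0},{"dp": [0.0147,0.0095,0],"yaw": 0},{"dp": [0.0113,0.0074,0],"yaw": 0},{"dp": [0.008,0.0052,0],"yaw": 0},{"dp": [0.008,0.0052,0],"yaw": 0},{"dp": [0.0113,0.0074,0],"yaw": 0},{"dp": [0.0159,0.0103,0],"yaw": 0},{"dp": [0.0185,0.012,0],"yaw": 0},{"dp": [0.0201,0.0131,0],"yaw": 0},{"dp": [0.0214,0.0139,0],"yaw": 0}]'

```text
time_s: 10.97
tcp_pos: [0.5648, -0.0879, 0.113]
eef_rot: [180.0, -0.1, -147.1]
contact_force: [-2.5, -2.0, 0.3]
gripper_width: 0.0234
gripper_force: 50.0
```

apply_moves --targets '[{"dp": [0,0,0],"yaw": 0}]'

```text
time_s: 11.05
tcp_pos: [0.565, -0.0878, 0.113]
eef_rot: [180.0, -0.0, -147.1]
contact_force: [-1.4, -1.4, -2.2]
gripper_width: 0.0236
gripper_force: 50.0
```

apply_moves --targets '[{"dp": [-0.0034,-0.0022,0],"yaw": 0},{"dp": [-0.0067,-0.0044,0],"yaw": 0},{"dp": [-0.0067,-0.0044,0],"yaw": 0}]'

```text
time_s: 11.3
tcp_pos: [0.5578, -0.0924, 0.1131]
eef_rot: [180.0, 0.0, -147.1]
contact_force: [-1.0, -0.4, -3.4]
gripper_width: 0.0237
gripper_force: 50.0
```

apply_moves --targets '[{"dp": [0.0034,0.0022,0],"yaw": 0},{"dp": [0.0059,0.0038,0],"yaw": 0},{"dp": [0.0075,0.0049,0],"yaw": 0},{"dp": [0.0084,0.0054,0],"yaw": 0},{"dp": [0.0092,0.006,0],"yaw": 0},{"dp": [0.0101,0.0065,0],"yaw": 0}]'

```text
time_s: 11.8
tcp_pos: [0.568, -0.0859, 0.113]
eef_rot: [180.0, -0.1, -147.1]
contact_force: [-1.8, -1.7, 0.2]
gripper_width: 0.0232
gripper_force: 50.0
```

apply_moves --targets '[{"dp": [0.0008,0.0005,0],"yaw": 0}]'

```text
time_s: 11.88
tcp_pos: [0.569, -0.0853, 0.113]
eef_rot: [180.0, -0.0, -147.1]
contact_force: [-2.2, -0.9, -1.3]
gripper_width: 0.0231
gripper_force: 50.0
```

apply_moves --targets '[{"dp": [0.0008,0.0005,0],"yaw": 0}]'

```text
time_s: 11.97
tcp_pos: [0.5699, -0.0847, 0.113]
eef_rot: [180.0, -0.0, -147.1]
contact_force: [-2.5, -2.0, -1.5]
gripper_width: 0.024
gripper_force: 50.0
```

apply_moves --targets '[{"dp": [0.0008,0.0005,0],"yaw": 0}]'

```text
time_s: 12.05
tcp_pos: [0.5706, -0.0843, 0.113]
eef_rot: [180.0, -0.0, -147.1]
contact_force: [-5.5, -3.3, 1.2]
gripper_width: 0.0235
gripper_force: 50.0
```

apply_moves --targets '[{"dp": [0.0008,0.0005,0],"yaw": 0}]'

```text
time_s: 12.13
tcp_pos: [0.5708, -0.0842, 0.1131]
eef_rot: [180.0, -0.1, -147.1]
contact_force: [-6.5, -4.6, 3.4]
gripper_width: 0.0236
gripper_force: 50.0
```

apply_moves --targets '[{"dp": [0.0008,0.0005,0],"yaw": 0}]'

```text
time_s: 12.22
tcp_pos: [0.5711, -0.084, 0.1131]
eef_rot: [180.0, -0.2, -147.1]
contact_force: [-8.4, -6.0, 4.3]
gripper_width: 0.0234
gripper_force: 50.0
```

Run:
```python
from h import *
s=get_state();print(s["contact_force"],s["moment"],hood(s["tcp_pos"]))
a=np.radians(33);M=s["moment"];print("M about hood y:",-np.sin(a)*M[0]+np.cos(a)*M[1],"F along x",np.cos(a)*s["contact_force"][0]+np.sin(a)*s["contact_force"][1])
look("s6")
```

```text
[-8.3944047  -5.99548971  4.3444516 ] [-2.29958086  3.20442454 -0.00493955] [-45.25101478  -2.77050296]
M about hood y: 3.939898045507156 F along x -10.305517884144278
tool [-45.3  -2.8] z 0.1131 yaw -147.08 f [-10.3  -0.5]
```

Contact is at the stop: the force is about 10 N along x, its moment puts the contact low rather than at the visor, and there is no twist. I'll draw clear, lift, and carry the block back to the mat.

apply_moves --targets '[{"dp": [-0.0084,-0.0054,0],"yaw": 0},{"dp": [-0.0252,-0.0163,0],"yaw": 0},{"dp": [-0.0503,-0.0327,0],"yaw": 0},{"dp": [-0.0755,-0.049,0],"yaw": 0},{"dp": [-0.0755,-0.049,0.035],"yaw": 0},{"dp": [-0.0755,-0.049,0.07],"yaw": 0},{"dp": [-0.0755,-0.049,0.11],"yaw": 0},{"dp": [-0.0755,-0.049,0.13],"yaw": 0},{"dp": [-0.0755,-0.049,0.13],"yaw": 0}]'

```text
time_s: 13.02
tcp_pos: [0.5002, -0.1323, 0.2491]
eef_rot: [-179.6, 0.6, -147.0]
contact_force: [1.9, -0.5, -2.9]
gripper_width: 0.0236
gripper_force: 50.0
```

apply_moves --targets '[{"dp": [-0.098,0.381,0],"yaw": 27},{"dp": [-0.098,0.381,0],"yaw": 27},{"dp": [-0.098,0.381,0],"yaw": 27},{"dp": [-0.098,0.381,0],"yaw": 27},{"dp": [-0.098,0.381,0],"yaw": 27},{"dp": [-0.098,0.381,0],"yaw": 27},{"dp": [-0.098,0.381,0],"yaw": 27},{"dp": [-0.098,0.381,0],"yaw": 27},{"dp": [-0.098,0.381,0],"yaw": 27},{"dp": [-0.098,0.381,0],"yaw": 27},{"dp": [-0.098,0.381,0],"yaw": 27},{"dp": [-0.098,0.381,0],"yaw": 27},{"dp": [-0.098,0.381,0],"yaw": 27}]'

```text
time_s: 14.1
tcp_pos: [0.3985, 0.2485, 0.2424]
eef_rot: [180.0, -0.0, -120.0]
contact_force: [0.0, -0.5, -2.7]
gripper_width: 0.0234
gripper_force: 50.0
```

Run:
```python
from h import *
s=get_state();print(s["tcp_pos"],s["eef_rot"],s["contact_force"])
c=cams.capture("scene");W=world(c);q=W-s["tcp_pos"];q[...,:2]=q[...,:2]@rot(60);hsv=cv2.cvtColor(c["image"],cv2.COLOR_RGB2HSV)
n=(abs(q[...,0]-.05)<.06)&(abs(q[...,1])<.06)&(q[...,2]<-.06)&(q[...,2]>-.12)&(hsv[...,0]<25)
p=q[n];print(len(p),np.percentile(p,[2,50,98],axis=0).round(4))
t=p[p[:,2]>-.085];A=np.c_[t[:,:2],np.ones(len(t))];print(len(t),np.linalg.lstsq(A,t[:,2],rcond=None)[0])
```

```text
[0.3985145  0.24849904 0.24242504] [ 1.79970923e+02 -2.58733605e-02 -1.20049512e+02] [ 0.03961854 -0.54098555 -2.74418889]
554 [[ 0.0274 -0.0419 -0.1024]
 [ 0.0589 -0.018  -0.0817]
 [ 0.0757  0.0368 -0.0776]]
435 [-0.04438693 -0.0006299  -0.07852317]
```

apply_moves --targets '[{"dp": [0,0,-0.035],"yaw": 0},{"dp": [0,0,-0.07],"yaw": 0},{"dp": [0,0,-0.1],"yaw": 0},{"dp": [0,0,-0.12],"yaw": 0},{"dp": [0,0,-0.128],"yaw": 0},{"dp": [0,0,-0.132],"yaw": 0},{"dp": [0,0,-0.135],"yaw": 0},{"dp": [0,0,-0.135],"yaw": 0}]'

```text
time_s: 14.82
tcp_pos: [0.3995, 0.2489, 0.1088]
eef_rot: [-180.0, 0.1, -120.1]
contact_force: [-0.3, -0.5, -2.5]
gripper_width: 0.0236
gripper_force: 50.0
```

apply_moves --targets '[{"dp": [0,0,-0.001],"yaw": 0},{"dp": [0,0,-0.001],"yaw": 0}]'

```text
time_s: 14.98
tcp_pos: [0.3994, 0.2492, 0.1081]
eef_rot: [-180.0, 0.1, -120.1]
contact_force: [-0.3, 0.1, -2.7]
gripper_width: 0.0236
gripper_force: 50.0
```

apply_moves --targets '[{"dp": [0,0,-0.001],"yaw": 0},{"dp": [0,0,-0.002],"yaw": 0}]'

```text
time_s: 15.15
tcp_pos: [0.3987, 0.2479, 0.1063]
eef_rot: [-180.0, -0.1, -120.0]
contact_force: [-7.2, -9.2, 21.3]
gripper_width: 0.0233
gripper_force: 50.0
```

apply_moves --targets '[{"dp": [0,0,-0.001],"yaw": 0},{"dp": [0,0,-0.001],"yaw": 0}]'

```text
time_s: 15.32
tcp_pos: [0.3985, 0.2475, 0.106]
eef_rot: [-180.0, -0.1, -120.0]
contact_force: [-9.4, -9.4, 23.0]
gripper_width: 0.0235
gripper_force: 50.0
```

apply_moves --targets '[{"dp": [0,0,0.002],"yaw": 0},{"dp": [0,0,0.002],"yaw": 0}]'

```text
time_s: 15.48
tcp_pos: [0.3993, 0.2492, 0.1073]
eef_rot: [-180.0, 0.1, -120.1]
contact_force: [-0.8, -4.7, 3.8]
gripper_width: 0.0241
gripper_force: 50.0
```

apply_moves --targets '[{"dp": [0,0,0],"yaw": 0},{"dp": [0,0,0],"yaw": 0},{"dp": [0,0,0],"yaw": 0},{"dp": [0,0,0],"yaw": 0},{"dp": [0,0,0],"yaw": 0},{"dp": [0,0,0],"yaw": 0},{"dp": [0,0,0],"yaw": 0},{"dp": [0,0,0],"yaw": 0}]' --grip -1

```text
time_s: 16.15
tcp_pos: [0.3989, 0.2487, 0.1061]
eef_rot: [-180.0, -0.0, -120.1]
contact_force: [-1.0, -0.1, 0.6]
gripper_width: 0.0712
gripper_force: 0.0
```

apply_moves --targets '[{"dp": [0,0,0.03],"yaw": 0},{"dp": [0,0,0.07],"yaw": 0},{"dp": [0,0,0.11],"yaw": 0},{"dp": [0,0,0.15],"yaw": 0},{"dp": [0,0,0.15],"yaw": 0}]'

```text
time_s: 16.57
tcp_pos: [0.4017, 0.2511, 0.2643]
eef_rot: [-179.8, 0.7, -120.0]
contact_force: [1.5, 1.7, 2.2]
gripper_width: 0.0873
gripper_force: 0.0
```

Run:
```python
from h import *
c,W,T,s=wrist();im=c["image"];save("w4.png",im)
hsv=cv2.cvtColor(im,cv2.COLOR_RGB2HSV);H,S,V=[hsv[...,i] for i in range(3)]
x,y,z=W[...,0],W[...,1],W[...,2]
near=(abs(x-.425)<.1)&(abs(y-.2956)<.1);b=(H>105)&(H<125)&(S>150)
m=near&(z>.022)&(z<.033)&~b;p=W[m];print(s["tcp_pos"],m.sum(),cv2.minAreaRect((p[:,:2]*1000).astype(np.float32)),p[:,2].mean())
A=np.c_[p[:,:2],np.ones(len(p))];print(np.linalg.lstsq(A,p[:,2],rcond=None)[0])
# mat by texture/z: height above table
g=near&(z>.0005)&(z<.012)
print("table z",np.nanmedian(z[(abs(x-.52)<.05)&(abs(y-.2)<.05)]))
t=cams.capture("top");np.savez("top3.npz",**t);i=t["image"]
save("t3.png",np.hstack([cv2.resize(i[185:275,125:225],None,fx=4,fy=4,interpolation=cv2.INTER_CUBIC),cv2.resize(i[120:210,250:350],None,fx=4,fy=4,interpolation=cv2.INTER_CUBIC)]))
```

```text
[0.4016939  0.25105873 0.26433386] 1920 ((423.8863525390625, 290.67333984375), (50.233238220214844, 80.45356750488281), 59.97544860839844) 0.026885842452214828
[0.00419893 0.00580938 0.02340479]
table z -0.0006488419987131788
```

View pics/t3.png

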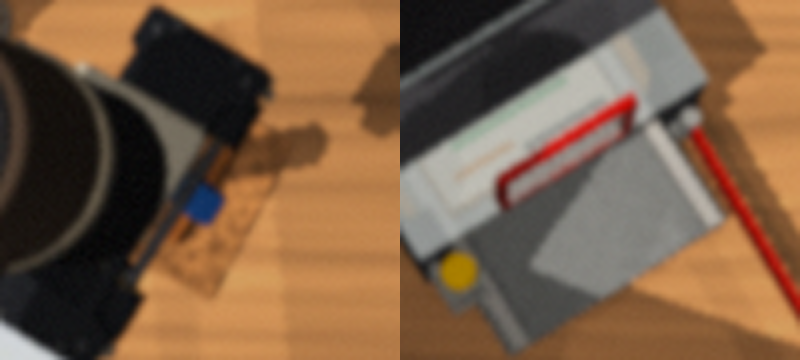

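The block stands on the mat centre: base centre (0.424, 0.291), level. In the right crop the panel lies fully inside and square. Before choosing where to push the bar, I'll measure the clearances round the pin guide.

Run:
```python
from h import *
print(get_state()["joints"].round(1),get_state()["eef_rot"].round(1))
t=dict(np.load("top3.npz"))
s=cams.capture("scene")
for n,c in(("top",t),("scene",s)):
    W=world(c);q=np.dstack([(W[...,:2]*1000-[607.5,-57])@rot(33),W[...,2]*1000])
    m=(q[...,0]>-60)&(q[...,0]<-2)&(q[...,1]>75)&(q[...,1]<140)
    p=q[m]
    for lo in range(14,125,10):
        k=p[(p[:,2]>lo)&(p[:,2]<lo+10)]
        if len(k)>2: print(n,lo,len(k),k[:,:2].min(0).round(0),k[:,:2].max(0).round(0))
    hsv=cv2.cvtColor(c["image"],cv2.COLOR_RGB2HSV)
    b=((hsv[...,0]<6)|(hsv[...,0]>174))&(hsv[...,1]>150)&(q[...,2]>30)&(q[...,2]<65)&(q[...,1]<-70)&(q[...,1]>-140)&(q[...,0]<-10)
    p=q[b];print("bar",len(p),np.polyfit(p[:,0],p[:,1],1),p.min(0),p.max(0))
    y=(hsv[...,0]>22)&(hsv[...,0]<34)&(hsv[...,1]>150)&(q[...,2]>100)&(q[...,2]<125)&(abs(q[...,1]-100)<25)
    p=q[y];print("pin",len(p),np.median(p,0),p.min(0),p.max(0))
```

```text
[ 56.    0.4 -23.3  -0.  -66.1 -86.1] [-180.     0.2 -120.1]
top 14 42 [-59.  75.] [-2. 89.]
top 24 11 [-59.  78.] [-16.  90.]
top 34 23 [-36.  85.] [ -5. 114.]
top 44 7 [-35.  87.] [ -2. 115.]
top 64 37 [-33.  85.] [ -2. 114.]
top 74 9 [-33.  88.] [ -2. 112.]
top 104 42 [-32.  87.] [ -8. 112.]
top 114 27 [-31.  90.] [ -8. 109.]
bar 222 [-3.97430572e-02 -1.03142865e+02] [-234.30443958 -105.97905251   30.89559143] [-16.10044001 -91.79894775  58.53426007]
pin 21 [-21.58998461 100.2669025  113.19487328] [-29.73772023  92.23798961 109.92387286] [-13.67286742 109.3898296  119.99374458]
scene 14 15 [-60.  79.] [-44.  85.]
scene 64 18 [-31.  85.] [-18. 112.]
scene 74 8 [-25.  85.] [-15. 112.]
scene 104 68 [-30.  88.] [ -6. 112.]
scene 114 9 [-28.  91.] [ -8. 109.]
bar 136 [-3.90125246e-02 -1.03103800e+02] [-230.47028454 -104.9690887    30.96925393] [-33.23345992 -92.66258589  55.36517358]
pin 61 [-16.95322251 100.87823567 112.07117235] [-30.3388351   90.61666948 107.61154344] [ -6.78618465 111.58904577 116.85112436]
```

apply_moves --targets '[{"dp": [0.107,-0.517,0],"yaw": -117},{"dp": [0.107,-0.517,0],"yaw": -117},{"dp": [0.107,-0.517,0],"yaw": -117},{"dp": [0.107,-0.517,0],"yaw": -117},{"dp": [0.107,-0.517,0],"yaw": -117},{"dp": [0.107,-0.517,0],"yaw": -117},{"dp": [0.107,-0.517,0],"yaw": -117},{"dp": [0.107,-0.517,0],"yaw": -117},{"dp": [0.107,-0.517,0],"yaw": -117},{"dp": [0.107,-0.517,0],"yaw": -117},{"dp": [0.107,-0.517,0],"yaw": -117},{"dp": [0.107,-0.517,0],"yaw": -117},{"dp": [0.107,-0.517,0],"yaw": -117},{"dp": [0.107,-0.517,0],"yaw": -117},{"dp": [0.107,-0.517,0],"yaw": -117},{"dp": [0.107,-0.517,0],"yaw": -117},{"dp": [0.107,-0.517,0],"yaw": -117},{"dp": [0.107,-0.517,0],"yaw": -117},{"dp": [0.107,-0.517,0],"yaw": -117}]' --grip 1 --squeeze 20

```text
time_s: 18.3
tcp_pos: [0.5053, -0.2681, 0.2546]
eef_rot: [-179.9, -0.1, 123.0]
contact_force: [0.5, 0.4, 0.9]
gripper_width: 0.0003
gripper_force: 0.0
```

apply_moves --targets '[{"dp": [0,0,0],"yaw": 0}]'

```text
time_s: 18.38
tcp_pos: [0.5055, -0.2681, 0.2552]
eef_rot: [-179.9, -0.1, 123.0]
contact_force: [-0.6, -0.2, 0.4]
gripper_width: 0.0004
gripper_force: 0.0
```

apply_moves --targets '[{"dp": [0.002,0,-0.04],"yaw": 0},{"dp": [0.002,0,-0.08],"yaw": 0},{"dp": [0.002,0,-0.12],"yaw": 0},{"dp": [0.002,0,-0.16],"yaw": 0},{"dp": [0.002,0,-0.18],"yaw": 0},{"dp": [0.002,0,-0.189],"yaw": 0},{"dp": [0.002,0,-0.189],"yaw": 0},{"dp": [0.002,0,-0.189],"yaw": 0}]'

```text
time_s: 19.05
tcp_pos: [0.5085, -0.2684, 0.0678]
eef_rot: [-180.0, 0.0, 123.0]
contact_force: [0.8, -0.8, 0.8]
gripper_width: 0.0004
gripper_force: 0.0
```

Run:
```python
from h import *
s=get_state();p=s["tcp_pos"];print(p,hood(p),s["contact_force"])
h=np.array([-8,-104.])
def tool(th,r):
    a=np.radians(th);d=np.array([-np.sin(a),np.cos(a)]);n=np.array([np.cos(a),np.sin(a)])
    return h+r*d-n*(3+21*abs(n[0])+9.5*abs(n[1]))
for th,r in zip([88,80,70,60,50,40,32,25,19,14],[192,194,197,200,204,210,216,221,225,228]):
    t=tool(th,r);w=rot(33)@(t/1000)+[.6075,-.057];print(th,t.round(0),(w-p[:2]).round(3),np.hypot(*w).round(3))
```

```text
[ 0.50848101 -0.26844215  0.06779108] [-198.20395742 -123.40070005] [ 0.79762868 -0.76548936  0.82050768]
88 [-200. -111.] [-0.009  0.01 ] 0.563
80 [-202.  -86.] [-0.023  0.029] 0.541
70 [-200.  -55.] [-0.039  0.057] 0.515
60 [-192.  -23.] [-0.05   0.088] 0.493
50 [-180.    9.] [-0.056  0.121] 0.475
40 [-162.   41.] [-0.059  0.157] 0.463
32 [-144.   65.] [-0.058  0.188] 0.458
25 [-125.   85.] [-0.052  0.215] 0.459
19 [-106.  100.] [-0.044  0.238] 0.465
14 [-88. 111.] [-0.035  0.257] 0.473
```

apply_moves --targets '[{"dp": [-0.009,0.01,0],"yaw": 0},{"dp": [-0.016,0.019,0],"yaw": 0},{"dp": [-0.023,0.029,0],"yaw": 0},{"dp": [-0.031,0.043,0],"yaw": 0},{"dp": [-0.039,0.057,0],"yaw": 0},{"dp": [-0.045,0.072,0],"yaw": 0},{"dp": [-0.05,0.088,0],"yaw": 0},{"dp": [-0.053,0.104,0],"yaw": 0},{"dp": [-0.056,0.121,0],"yaw": 0},{"dp": [-0.058,0.139,0],"yaw": 0},{"dp": [-0.059,0.157,0.001],"yaw": 0},{"dp": [-0.059,0.172,0.003],"yaw": 0},{"dp": [-0.058,0.188,0.005],"yaw": 0},{"dp": [-0.056,0.201,0.005],"yaw": 0},{"dp": [-0.052,0.215,0.005],"yaw": 0},{"dp": [-0.052,0.215,0.005],"yaw": 0},{"dp": [-0.052,0.215,0.005],"yaw": 0}]'

```text
time_s: 20.47
tcp_pos: [0.4562, -0.0524, 0.0732]
eef_rot: [179.9, 0.0, 123.0]
contact_force: [-0.3, 0.2, -0.4]
gripper_width: 0.0004
gripper_force: 0.0
```

```bash
cat > bar.py <<'E'
from h import *
s=get_state();p=s["tcp_pos"];print(p,hood(p),s["eef_rot"].round(1),s["contact_force"].round(1))
for n in("scene","top"):
    c=cams.capture(n);W=world(c);q=np.dstack([(W[...,:2]*1000-[607.5,-57])@rot(33),W[...,2]*1000])
    hsv=cv2.cvtColor(c["image"],cv2.COLOR_RGB2HSV)
    b=((hsv[...,0]<6)|(hsv[...,0]>174))&(hsv[...,1]>140)&(q[...,2]>25)&(q[...,2]<62)&(q[...,1]<135)&(q[...,1]>-108)&(q[...,0]<15)&(q[...,0]>-250)
    t=q[b]
    if len(t)>5:
        d=t[:,:2]-[-8,-104];k=np.hypot(*d.T)>60
        print(n,len(t),k.sum(),"theta",np.median(np.degrees(np.arctan2(-d[k,0],d[k,1]))).round(1),"rmax",np.hypot(*d.T).max().round(0))
    y=(hsv[...,0]>22)&(hsv[...,0]<34)&(hsv[...,1]>150)&(q[...,2]>75)&(q[...,2]<125)&(abs(q[...,1]-100)<25)&(abs(q[...,0]+21)<25)
    if y.sum()>3: print(" pin",y.sum(),np.median(q[y],0).round(1))
E
python3 bar.py
```

```text
[ 0.4561526  -0.05235075  0.07317595] [-124.39844878   86.32888997] [179.9   0.  123. ] [-0.3  0.2 -0.4]
 pin 51 [-16.7 100.9 112.7]
top 55 22 theta 26.2 rmax 91.0
 pin 4 [-17.1 103.8 113.8]
```

apply_moves --targets '[{"dp": [0.003,0.01,-0.001],"yaw": 0},{"dp": [0.0058,0.0205,-0.001],"yaw": 0},{"dp": [0.0093,0.037,-0.001],"yaw": 0},{"dp": [0.0145,0.0493,-0.001],"yaw": 0},{"dp": [0.0218,0.0583,-0.001],"yaw": 0},{"dp": [0.0296,0.0664,-0.001],"yaw": 0},{"dp": [0.0361,0.0711,-0.001],"yaw": 0},{"dp": [0.0424,0.0752,-0.001],"yaw": 0},{"dp": [0.0424,0.0752,-0.001],"yaw": 0}]'

```text
time_s: 21.32
tcp_pos: [0.4983, 0.0226, 0.0704]
eef_rot: [-179.9, -0.1, 122.9]
contact_force: [-4.5, 5.8, -0.4]
gripper_width: 0.0006
gripper_force: 3.4
```

```bash
python3 bar.py
```

```text
[0.49830239 0.0226112  0.07039267] [-48.22145058 126.24085173] [-1.799e+02 -1.000e-01  1.229e+02] [-4.5  5.8 -0.4]
 pin 5 [-13.3  93.1 113.5]
top 119 72 theta 5.8 rmax 148.0
```

apply_moves --targets '[{"dp": [-0.0011,0.0017,0.001],"yaw": 0},{"dp": [-0.0011,0.0017,0.001],"yaw": 0}]'

```text
time_s: 21.58
tcp_pos: [0.4976, 0.0238, 0.0721]
eef_rot: [-180.0, 0.0, 122.9]
contact_force: [0.7, 1.6, 0.3]
gripper_width: 0.0005
gripper_force: 0.0
```

```bash
python3 bar.py
python3 - <<'E'
from h import *
c=dict(np.load("top3.npz"))
s=get_state();print(s["moment"],(rot(33).T@s["contact_force"][:2]))
E
```

```text
[0.49759109 0.02377575 0.07213998] [-48.18374698 127.60492735] [-180.     0.   122.9] [0.7 1.6 0.3]
 pin 5 [-12.8  93.2 113.6]
top 122 76 theta 5.9 rmax 153.0
[-0.07999963 -0.00234664 -0.01925381] [-0.57848474  0.41587133]
```

apply_moves --targets '[{"dp": [0.0012,0.0019,0],"yaw": 0},{"dp": [0.0029,0.003,0],"yaw": 0},{"dp": [0.0045,0.0041,0],"yaw": 0}]'

```text
time_s: 21.93
tcp_pos: [0.5019, 0.0278, 0.0722]
eef_rot: [180.0, 0.0, 122.9]
contact_force: [-1.1, 0.2, -0.4]
gripper_width: 0.0002
gripper_force: 0.2
```

apply_moves --targets '[{"dp": [0.0017,0.0011,0],"yaw": 0},{"dp": [0.0034,0.0022,0],"yaw": 0}]'

```text
time_s: 22.1
tcp_pos: [0.5053, 0.03, 0.0722]
eef_rot: [180.0, -0.0, 122.9]
contact_force: [-0.9, 0.2, 0.5]
gripper_width: 0.0005
gripper_force: 0.2
```

```bash
python3 bar.py
```

```text
[0.50527196 0.03002315 0.07216211] [-38.33944557 128.6611359 ] [180.   -0.  122.9] [-0.9  0.2  0.5]
top 119 76 theta 3.5 rmax 154.0
```

apply_moves --targets '[{"dp": [0.0017,0.0011,0],"yaw": 0},{"dp": [0.0034,0.0022,0],"yaw": 0},{"dp": [0.005,0.0033,0],"yaw": 0}]'

```text
time_s: 22.45
tcp_pos: [0.5102, 0.0333, 0.0722]
eef_rot: [-180.0, -0.0, 122.9]
contact_force: [-1.3, 0.4, 1.1]
gripper_width: 0.0004
gripper_force: 0.4
```

apply_moves --targets '[{"dp": [0.0017,0.0011,0],"yaw": 0}]'

```text
time_s: 22.53
tcp_pos: [0.5118, 0.0343, 0.0722]
eef_rot: [-180.0, -0.0, 122.9]
contact_force: [-2.0, -0.8, 2.8]
gripper_width: 0.0003
gripper_force: 1.3
```

```bash
python3 bar.py
```

```text
[0.51175281 0.03432835 0.07215151] [-30.55936852 128.74205372] [-180.    -0.   122.9] [-2.  -0.8  2.8]
top 132 84 theta 1.6 rmax 157.0
```

apply_moves --targets '[{"dp": [0,0,0.0006],"yaw": 0},{"dp": [0,0,0.0006],"yaw": 0}]'

```text
time_s: 22.8
tcp_pos: [0.512, 0.0344, 0.0729]
eef_rot: [180.0, 0.0, 122.9]
contact_force: [0.2, 0.2, 0.0]
gripper_width: 0.0005
gripper_force: 0.0
```

apply_moves --targets '[{"dp": [0.0017,0.0011,0],"yaw": 0},{"dp": [0.0017,0.0011,0],"yaw": 0}]'

```text
time_s: 22.97
tcp_pos: [0.5138, 0.0356, 0.0728]
eef_rot: [180.0, 0.0, 122.9]
contact_force: [-0.3, -0.8, 1.3]
gripper_width: 0.0003
gripper_force: 0.1
```

```bash
python3 bar.py;python3 -c "
from h import *
s=get_state();print(s['moment'])"
```

```text
[0.51381883 0.03560328 0.07281311] [-28.13228006 128.68607342] [180.    0.  122.9] [-0.3 -0.8  1.3]
top 131 82 theta 1.2 rmax 157.0
[-0.0803971  -0.01604307 -0.01169374]
```

apply_moves --targets '[{"dp": [0.0012,0.0008,0],"yaw": 0},{"dp": [0.0012,0.0008,0],"yaw": 0}]'

```text
time_s: 23.23
tcp_pos: [0.5148, 0.0363, 0.0727]
eef_rot: [180.0, 0.0, 122.9]
contact_force: [-0.1, -1.0, 0.3]
gripper_width: 0.0006
gripper_force: 0.1
```

apply_moves --targets '[{"dp": [0.0012,0.0008,0],"yaw": 0},{"dp": [0.0012,0.0008,0],"yaw": 0}]'

```text
time_s: 23.4
tcp_pos: [0.5161, 0.0371, 0.0727]
eef_rot: [180.0, 0.0, 122.9]
contact_force: [0.3, -0.8, 0.1]
gripper_width: 0.0005
gripper_force: 0.1
```

```bash
python3 bar.py
```

```text
[0.5160774  0.03711577 0.07274905] [-25.41432714 128.7244409 ] [180.    0.  122.9] [ 0.3 -0.8  0.1]
top 132 85 theta 0.6 rmax 159.0
```

apply_moves --targets '[{"dp": [0.0013,0.0008,0],"yaw": 0},{"dp": [0.0013,0.0008,0],"yaw": 0}]'

```text
time_s: 23.67
tcp_pos: [0.5169, 0.0377, 0.0726]
eef_rot: [-180.0, -0.0, 122.9]
contact_force: [-0.6, -1.4, 0.9]
gripper_width: 0.0001
gripper_force: 0.6
```

apply_moves --targets '[{"dp": [0.0013,0.0008,0],"yaw": 0},{"dp": [0.0013,0.0008,0],"yaw": 0}]'

```text
time_s: 23.83
tcp_pos: [0.5173, 0.038, 0.0725]
eef_rot: [-179.8, -0.0, 122.9]
contact_force: [-5.2, -2.4, 2.9]
gripper_width: 0.0003
gripper_force: 3.1
```

apply_moves --targets '[{"dp": [0.0013,0.0008,0],"yaw": 0},{"dp": [0.0013,0.0008,0],"yaw": 0}]'

```text
time_s: 24.0
tcp_pos: [0.5174, 0.0381, 0.0724]
eef_rot: [-179.7, -0.0, 122.9]
contact_force: [-8.4, -4.5, 7.2]
gripper_width: 0.0005
gripper_force: 5.5
```

```bash
python3 bar.py
```

```text
[0.5174302  0.03806859 0.07244904] [-23.76082939 128.78675549] [-179.7   -0.   122.9] [-8.4 -4.5  7.2]
top 138 90 theta 0.4 rmax 163.0
```

apply_moves --targets '[{"dp": [-0.0084,-0.0054,0],"yaw": 0},{"dp": [-0.0168,-0.0109,0],"yaw": 0},{"dp": [-0.0168,-0.0109,0.03],"yaw": 0},{"dp": [-0.0168,-0.0109,0.07],"yaw": 0},{"dp": [-0.0168,-0.0109,0.1],"yaw": 0},{"dp": [0.018,-0.0225,0.1],"yaw": 0},{"dp": [0.018,-0.0225,0.1],"yaw": 0},{"dp": [0.018,-0.0225,0.1],"yaw": 0}]'

```text
time_s: 24.77
tcp_pos: [0.5387, 0.0166, 0.1733]
eef_rot: [179.9, 0.0, 122.9]
contact_force: [0.1, -0.2, -0.4]
gripper_width: 0.0002
gripper_force: 0.0
```

```bash
python3 bar.py
```

```text
[0.53865304 0.01663732 0.17330595] [-17.63415772  99.25419441] [179.9   0.  122.9] [ 0.1 -0.2 -0.4]
top 106 57 theta 0.4 rmax 131.0
```

apply_moves --targets '[{"dp": [-0.003,-0.0013,-0.015],"yaw": 0},{"dp": [-0.003,-0.0013,-0.03],"yaw": 0},{"dp": [-0.003,-0.0013,-0.035],"yaw": 0},{"dp": [-0.003,-0.0013,-0.038],"yaw": 0},{"dp": [-0.003,-0.0013,-0.041],"yaw": 0},{"dp": [-0.003,-0.0013,-0.044],"yaw": 0}]'

```text
time_s: 25.37
tcp_pos: [0.5347, 0.0156, 0.1291]
eef_rot: [-180.0, 0.0, 122.9]
contact_force: [-1.4, -0.8, 2.1]
gripper_width: -0.0001
gripper_force: 1.4
```

apply_moves --targets '[{"dp": [0,0,-0.003],"yaw": 0},{"dp": [0,0,-0.006],"yaw": 0},{"dp": [0,0,-0.009],"yaw": 0},{"dp": [0,0,-0.012],"yaw": 0},{"dp": [0,0,-0.015],"yaw": 0},{"dp": [0,0,-0.018],"yaw": 0}]'

```text
time_s: 25.87
tcp_pos: [0.5349, 0.0157, 0.1105]
eef_rot: [180.0, 0.0, 122.9]
contact_force: [-2.3, -0.2, 2.1]
gripper_width: 0.0005
gripper_force: 1.4
```

apply_moves --targets '[{"dp": [0,0,-0.0015],"yaw": 0},{"dp": [0,0,-0.003],"yaw": 0},{"dp": [0,0,-0.004],"yaw": 0}]'

```text
time_s: 26.12
tcp_pos: [0.5349, 0.0157, 0.1066]
eef_rot: [180.0, 0.0, 122.9]
contact_force: [-2.2, -0.4, 2.7]
gripper_width: 0.0003
gripper_force: 1.3
```

apply_moves --targets '[{"dp": [0,0,-0.001],"yaw": 0}]'

```text
time_s: 26.2
tcp_pos: [0.535, 0.0156, 0.1062]
eef_rot: [180.0, 0.0, 122.9]
contact_force: [-7.7, 1.3, 17.0]
gripper_width: 0.0009
gripper_force: 8.4
```

apply_moves --targets '[{"dp": [0,0,-0.001],"yaw": 0}]'

```text
time_s: 26.28
tcp_pos: [0.5351, 0.0156, 0.1061]
eef_rot: [180.0, 0.0, 123.0]
contact_force: [-9.9, 1.2, 25.7]
gripper_width: -0.0
gripper_force: 12.7
```

Bottomed at tip height 84 mm, as expected. I'll retract and check the pin, bar and panel by the numbers.

apply_moves --targets '[{"dp": [0,0,0.01],"yaw": 0},{"dp": [0,0,0.05],"yaw": 0},{"dp": [0,0,0.09],"yaw": 0},{"dp": [-0.04,-0.03,0.13],"yaw": 0},{"dp": [-0.08,-0.05,0.17],"yaw": 0},{"dp": [-0.1,-0.06,0.18],"yaw": 0},{"dp": [-0.1,-0.06,0.18],"yaw": 0}]'

```text
time_s: 26.87
tcp_pos: [0.4334, -0.0454, 0.2879]
eef_rot: [179.8, 0.1, 122.9]
contact_force: [0.3, -0.4, -0.1]
gripper_width: 0.0004
gripper_force: 0.0
```

```bash
python3 bar.py
python3 - <<'E'
from h import *
c=cams.capture("scene")
xs=np.arange(0,60,3.)
for y in(-60,-30,0,30,60): print(y,edgeprof(c,.034,[y-2,y,y+2],xs).mean(0).round(0).astype(int))
W=world(c);hsv=cv2.cvtColor(c["image"],cv2.COLOR_RGB2HSV)
b=(abs(W[...,0]-.424)<.07)&(abs(W[...,1]-.29)<.07)&(W[...,2]>.022)&(W[...,2]<.034)&(hsv[...,0]<25)
p=W[b];print("block",b.sum(),cv2.minAreaRect((p[:,:2]*1000).astype(np.float32)))
h=(abs(W[...,0]-.40)<.07)&(abs(W[...,1]-.26)<.07)&(hsv[...,0]>105)&(hsv[...,0]<125)&(hsv[...,1]>150);print("handle top z",np.nanmax(W[h][:,2]))
E
```

```text
[ 0.43335913 -0.04544891  0.28785874] [-139.75565013  104.53147452] [1.798e+02 1.000e-01 1.229e+02] [ 0.3 -0.4 -0.1]
 pin 41 [-21.9  98.7  82.2]
top 59 11 theta 0.5 rmax 76.0
-60 [175 181 184 184 183 183 183 180 172 151 118  92  83  84  83  81  87  92
  85  58]
-30 [182 190 188 189 194 198 200 194 179 154 120  90  79  79  78  79  85  85
  75  55]
0 [184 192 189 187 192 200 200 198 188 159 119  89  80  78  77  79  87  95
  85  54]
30 [185 193 191 188 191 197 200 196 183 158 121  94  83  82  82  81  85  92
  81  56]
60 [178 183 186 188 191 194 190 183 172 151 121  96  88  86  86  86  89  89
  73  52]
block 356 ((426.5704650878906, 292.06243896484375), (50.93480682373047, 82.00415802001953), 60.410987854003906)
handle top z 0.11576349936666798
```

```bash
python3 -c "
from plant import r
print(r.close_job())"
```

```text
the job is handed in; nothing more can be done
None
```

I handed the job in at about 27 s. The panel was tapped in until it met the stop. The block stands back on its mat, the bar reads closed (about 0.5° in the camera) and the pin is fully down. The panel being home rests on the push force rather than a direct view, since the stop is hidden.

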